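Vent the sherd analyser and hold its sprung lid at the marker

ROBOT

A 6-joint arm with a two-finger parallel gripper is mounted at the origin on the work surface. World frame = base frame: x ahead of the robot, y to its left, z up, the work surface at z = 0. Lengths are in m, angles in rad, forces in N, time in s.
With the tool pointing down it reaches from about 0.275 to 0.725 m from the base axis. Payload 15.9 kg.
Tool frame: the origin (TCP) lies between the finger pads, 19 mm behind the fingertips; this is the grasp point; z points along the fingers, y is the line along which they close (so a half turn about z gives the same grasp; the last joint's range is limited). The gripper opens to 85 mm and grips with 20 to 120 N. Pads are 22 mm wide; open, the fingers measure 114 mm over their backs; the gripper's body (76 mm by 85 mm) begins 54 mm behind the grasp point. The pads swing forward as they close: fully open they stand 13 mm farther back than shut.
Start: joints at [1.261, 0.213, -0.034, 1.323, 0, 1.571], TCP at [0.152, 0.476, 0.25] pointing down, gripper open.
Joint ranges: [-2.98, 2.98], [-0.74, 1.72], [-1.14, 1.35], [-2.1, 2.04], [-1.57, 1.44], [-3.14, 3.14]. Speed limits (rad/s): [1.89, 1.89, 2.39, 2.57, 3.14, 3.14].

INTERFACE

Orientations are given as a unit quaternion [x, y, z, w].
In Python, from bench import env, vision gives the robot as it stands.
- The arm moves only by the shell command python3 -m pendant 'ROWS' [FORCE]. ROWS is JSON, a list of rows, each an object with "delta_rot": the turn, a rotation vector about the world's x, y, z in rad, a list of three; "xyz": the shift along the world's x, y, z in m, a list of three; "jaw": the opening, from 0 (shut) to 1 (fully open). In form: [{"delta_rot": [ax, ay, az], "xyz": [dx, dy, dz], "jaw": jaw}, ...]. A call has 1 to 8 rows; each row is the pose to reach, as a shift and turn from the pose commanded when the call began; what a row does not reach only later rows make up. A row lasts 1/8 s, in which the tool goes at most 62.5 mm and 10.7 degrees, less where a joint would pass 70% of its speed; a pose out of reach is approached as far as the arm can. A call with a gripper value outside its range is refused whole. The fingers move at their own pace and stop on an object; FORCE is the grip in N (left out, the last holds). Time passes only in rows, so rows that repeat a pose let the fingers close. It gives the time, the measured TCP pose, the force, the opening and the grip force at its end, in the units of the state.
- env.state(): the state, without advancing time (a new reading comes with each control period).
- vision.get_image(name): name is "scene" or "top"; returns (picture, depth): 384x512x3 uint8, blue, green, red; 384x512 float32, m along the optical axis (not along the pixel's ray), 0 where there is no reading.
- vision.camera_model(name): a dict with "K" (3x3 intrinsics, pixels), "T" (4x4, takes a point from camera to world coordinates). Camera axes: x right, y down, z forward; pixel columns grow to the right and rows downward; lengths in m; the calibration is good to about 2 mm. A picture is of the moment at which its call begins. camera_model takes no time and is no camera call.
- env.close_job(): hands the job in; it is judged then, once.
The state is a dict: "time_s": time; "joint_positions": joint angles; "qd": joint speeds; "joint_efforts": joint torques, N m; "ee_pos": TCP position; "eef_rot": TCP orientation; "ft_force": force on the tool from outside, world axes, zero at the start; "ft_torque": the same for the moment, N m; "gripper_width": finger opening in m; "finger_force": force on a finger pad.
Only numpy, scipy, OpenCV 4.12 (cv2) and the standard library are available. Lean on these libraries where they do the work, as an engineer would, in place of code of your own. Each camera call takes 0.05 s, during which the arm holds its last target. There are 200 camera calls.

TASK

Vent the sherd analyser: pull the round knob on its side deck straight up to its stop, then push it fully home. Then lift the sprung lid by its bar handle until the pointer pin on the lid's side lines up with the marker on the arc beside it, and finish while holding the handle steady there (the lid springs shut if let go), so that a colleague can put a sherd in. Leave the marker, finds tray, mug and brush where they are.

Things in the scene. Friction and masses are not known exactly. Their poses are not given: they have to be found in the camera images.
- analyser: grey bench instrument, fixed. Origin: under the centre of its open-topped chamber, on the table; x from front (robot side) to hinge side, y left, z up. Chamber 240 x 240 x 110 high under the lid. Right of it (y -120 to -240) a side deck 220 (x) x 120 x 70 high with the vent knob. Left, in plane y=+145, an upright arc band, radius 158-172 about the hinge, 0 to 67 deg, top 275 above the table
- vent (a joint): height of the vent knob, m: 0 = home (down), 0.030 = pulled up to its stop. A detent snaps it towards the nearer end; about 8 N to move it off either end; it stays at either end. Knob: black, round, upright axis, head 30 dia x 34 tall, its underside 12 above the side deck when home, on a 14 dia steel stem
- vent_grip (a point): middle of the vent knob's head, on its axis, moves with it; 99 above the table when home, the knob's top is 17 higher
- lid_angle (a joint): opening angle of the lid, rad: 0 = shut, grows as its front edge rises, stop at 1.3. Sprung shut: with its weight it takes about 6 N at the handle to start and 7 to 10 N along its arc at the marker's angles (10 to 22 N if pushed straight up); it falls shut if released.
- lid_hinge (a point): middle of the lid's hinge axis, which is level and runs along the analyser's y axis at its far (+x) edge, 116 above the table, 115 from the analyser's origin in x
- lid_handle (a point): steel bar handle on the lid near its front edge: round bar 14 dia, 140 long along its y (parallel to the hinge), on 12 dia posts at y -62 and +62. Origin: middle of the bar, 185 from the hinge axis along the lid and 52 along its normal, 44 above the lid's face. x along the lid to the hinge, z the normal. A tool pointing down can pinch it across; it turns between the pads as the lid rises
- lid_pointer (a point): end of the pointer, a steel pin 8 dia sticking out sideways from the lid's left edge in the plane of the arc, 135 from the hinge axis; its axes are the lid's (x along the lid towards the hinge)
- marker (a joint): angle of the marker on the arc, rad, measured as the lid's angle: pointer and marker are in line when lid_angle equals marker. Between 0.52 and 0.87; stiff, must not be moved
- marker_tip (a point): inner end of the marker's point, 148 from the hinge axis in the plane of the arc; the pin passes just inside it. The marker is a small black block, 26 x 24 x 12, clamped on the arc band, with a 6 thick point facing the hinge. Its x axis points to the hinge axis
- finds_tray: bystander: shallow cardboard tray with a few sherds, 160 x 120 x 35 high, origin under its centre
- mug: bystander: white ceramic mug, 76 dia x 90 high, origin under its centre
- brush: bystander: small hand brush lying on the table
- lid: the lid: white plate 235 (hinge to front) x 236 x 12, with its bar handle and pointer pin. Origin on the hinge axis; x along the lid from front to hinge, z its normal, y left

How it is judged:
On the way, in this order (a step that is already met when the one before it is completed fails the run):
1. the vent knob is pulled up to its stop (value of joint vent above 0.026 m), for 0.1 s.
2. the vent knob is pushed fully home (value of joint vent below 0.003 m), for 0.1 s.
3. the lid is being lifted by its handle (value of joint lid_angle above 0.15 rad and contact force between the fingers and lid above 1 N and distance between the grasp point and lid_handle below 0.06 m), for 0.1 s.
At the end, for the whole second after the job is handed in: The vent knob is home (within 3 mm), and the lid is held still by the fingers on its bar handle (over 2 N, tool within 60 mm of the bar's middle), within 0.06 rad (3.4 degrees) of the marker's angle, through the last second (angle between the x axis of lid_pointer and the x axis of marker_tip, either way round below 0.06 rad and velocity of joint lid_angle between -0.05 and 0.05 rad/s and contact force between the fingers and lid above 2 N and distance between the grasp point and lid_handle below 0.06 m and contact force between lid and mug below 0.1 N and contact force between lid and brush below 0.1 N and value of joint vent below 0.003 m); the arm keeps its last pose, push and grip.
It fails at once if the lid is opened while the vent knob is out (value of joint lid_angle above 0.1 rad and value of joint vent above 0.005 m).
It fails at once if the marker is shifted (distance of marker_tip from where it was at the start of the episode above 0.008 m).
It fails at once if the finds tray is disturbed (distance of finds_tray from where it was at the start of the episode above 0.03 m).
It fails at once if the mug is disturbed (distance of mug from where it was at the start of the episode above 0.03 m).
It fails at once if the brush is disturbed (distance of brush from where it was at the start of the episode above 0.03 m).
It also fails if it takes over 58 s, if anything falls off the work surface, if the arm or the gripper's body presses on something with over 40 N, if the wrist force passes 120 N, or if a joint passes its speed limit or range.

## Working session

There is one attempt and no reset: what is moved stays moved. The work goes in short steps, Python scripts to look and compute and a shell command to move; the robot and the scene stay as the last step left them, time stands still between calls to the robot, and variables do not carry over. Pictures are saved under pics/ and viewed, at most 10 in all, crops included, and the job is handed in when it is done.

```bash
ls; mkdir -p pics; cat > h.py <<'E'
import numpy as np, cv2
from bench import env, vision
def cloud(n):
    im,d=vision.get_image(n); m=vision.camera_model(n); K,T=m["K"],m["T"]
    K=np.array(K);T=np.array(T)
    v,u=np.indices(d.shape)
    P=np.stack([(u-K[0,2])/K[0,0]*d,(v-K[1,2])/K[1,1]*d,d],-1)@T[:3,:3].T+T[:3,3]
    return im,d,P,K,T
E
python3 - <<'E'
from h import *
for n in("top","scene"):
    im,d,P,K,T=cloud(n); cv2.imwrite(f"pics/{n}0.png",im); np.savez(f"{n}0.npz",im=im,d=d,P=P,K=K,T=T); print(n,K.round(1).tolist(),T.round(3).tolist())
s=env.state();print({k:np.round(v,3) for k,v in s.items()})
E
```

```text
pics
top [[482.3, 0.0, 253.2], [0.0, 482.3, 195.6], [0.0, 0.0, 1.0]] [[-0.007, -0.978, 0.207, 0.261], [-1.0, 0.008, 0.005, 0.004], [-0.007, -0.207, -0.978, 1.485], [0.0, 0.0, 0.0, 1.0]]
scene [[351.7, 0.0, 252.9], [0.0, 351.7, 189.7], [0.0, 0.0, 1.0]] [[-0.495, 0.674, -0.548, 1.155], [0.869, 0.392, -0.303, 0.35], [0.011, -0.626, -0.779, 0.975], [0.0, 0.0, 0.0, 1.0]]
{'time_s': np.float64(0.1), 'joint_positions': array([ 1.261,  0.213, -0.035,  1.323,  0.   ,  1.571]), 'qd': array([ 0.001, -0.001,  0.004, -0.   , -0.001, -0.001]), 'joint_efforts': array([ 3.0000e-03, -6.8725e+01,  4.8781e+01,  1.2000e-02,  0.0000e+00,
       -0.0000e+00]), 'ee_pos': array([0.152, 0.476, 0.25 ]), 'eef_rot': array([ 0.154,  0.988, -0.   , -0.   ]), 'ft_force': array([-0.355, -0.073,  0.179]), 'ft_torque': array([ 0.05 , -0.049,  0.03 ]), 'finger_force': np.float64(0.0), 'gripper_width': np.float64(0.086)}
```

View pics/top0.png

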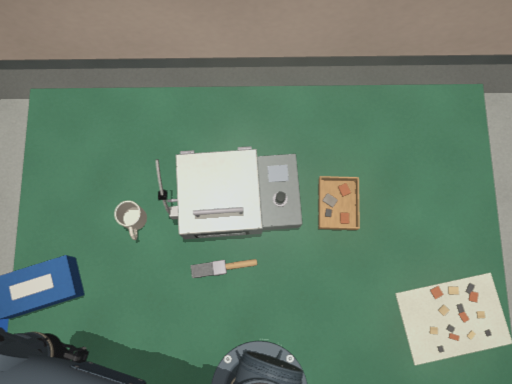

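View pics/scene0.png

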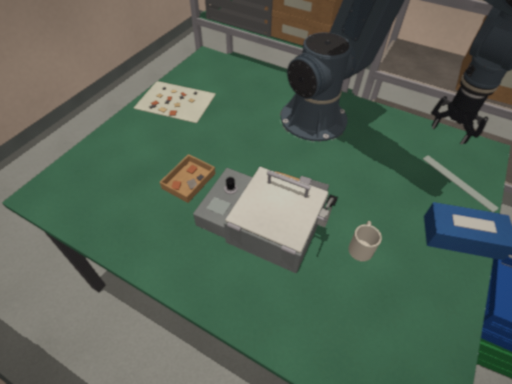

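The top view shows the analyser lid centred near (218,192), the bar at (218,212), the knob at (281,198) and the marker at (163,195). The mug is at (128,213), the brush at (223,268) and the tray at (339,203). Next I measure these.

```bash
cat >> h.py <<'E'
def ray(u,v,K,T):
    return T[:3,3], T[:3,:3]@np.array([(u-K[0,2])/K[0,0],(v-K[1,2])/K[1,1],1.])
def onz(u,v,z,K,T):
    o,r=ray(u,v,K,T); return o+r*(z-o[2])/r[2]
E
python3 - <<'E'
from h import *
D=np.load("top0.npz");im,P,K,T=[D[k] for k in("im","P","K","T")]
# lid by depth
m=((abs(P[...,2]-.124)<.006)&(im.min(2)>130)).astype(np.uint8)
m[:, :170]=0;m[:,270:]=0
q=P[m>0];print("lid z",np.median(q[:,2]))
m=cv2.morphologyEx(m,cv2.MORPH_CLOSE,np.ones((15,15)))
n,l,st,c=cv2.connectedComponentsWithStats(m);i=1+st[1:,4].argmax()
r=cv2.minAreaRect(cv2.findContours((l==i).astype(np.uint8),0,1)[0][0]);print(r)
B=np.array([onz(*p,.124,K,T) for p in cv2.boxPoints(r)]);print("lid corners",B.round(4).tolist(),"c",B.mean(0),[np.linalg.norm(B[k]-B[k-1]) for k in range(4)])
# bar
m=(abs(P[...,2]-.172)<.012);m[:,:170]=0;m[:,270:]=0
v,u=np.nonzero(m);print("bar n",len(u),u.min(),u.max(),v.min(),v.max())
r=cv2.minAreaRect(np.stack([u,v],1).astype(np.float32));print(r)
b=P[m];print("bar mean",b.mean(0),"onz",onz(*r[0],.172,K,T)); e=b[:,:2]-b[:,:2].mean(0);w=np.linalg.svd(e,full_matrices=False)[2][0];print("dir",w,np.ptp(e@w))
# dark blobs
g=im.max(2)
for nm,(u0,u1,v0,v1) in dict(knob=(268,295,186,210),mark=(152,180,183,206)).items():
    s=(g[v0:v1,u0:u1]<45).astype(np.uint8);n,l,st,c=cv2.connectedComponentsWithStats(s)
    for k in range(1,n):
        if st[k,4]>8:
            uv=c[k]+[u0,v0];z=P[v0:v1,u0:u1,2][l==k];print(nm,st[k].tolist(),uv,"z",np.percentile(z,[5,50,95]),onz(*uv,.116,K,T))
cv2.imwrite("pics/topz.png",cv2.resize(im[140:250,140:310],None,fx=4.5,fy=4.5,interpolation=2))
D=np.load("scene0.npz");cv2.imwrite("pics/scz.png",cv2.resize(D["im"][155:275,190:350],None,fx=4.8,fy=4.8,interpolation=2))
E
```

```text
lid z 0.12444548653242882
((214.73196411132812, 189.86331176757812), (82.66571044921875, 88.6514892578125), 86.05481719970703)
lid corners [[0.6836, 0.2625, 0.124], [0.7, 0.0019, 0.124], [0.4548, -0.0122, 0.124], [0.4393, 0.239, 0.124]] c [0.56945418 0.12279352 0.124     ] [np.float64(0.24538793497524566), np.float64(0.2610576941973866), np.float64(0.24560460326117256), np.float64(0.2517303929585245)]
bar n 255 193 267 207 382
((236.9967803955078, 290.2864685058594), (176.5874786376953, 50.26165771484375), 76.60750579833984)
bar mean [0.49066935 0.10803466 0.17368065] onz [0.28093687 0.05637256 0.172     ]
dir [-0.96935307 -0.24567178] 0.4657428599156061
mark [6, 8, 9, 9, 45] [162.51111111 195.44444444] z [0.21089911 0.21811266 0.22389139] [0.55367839 0.27502648 0.116     ]
```

View pics/topz.png

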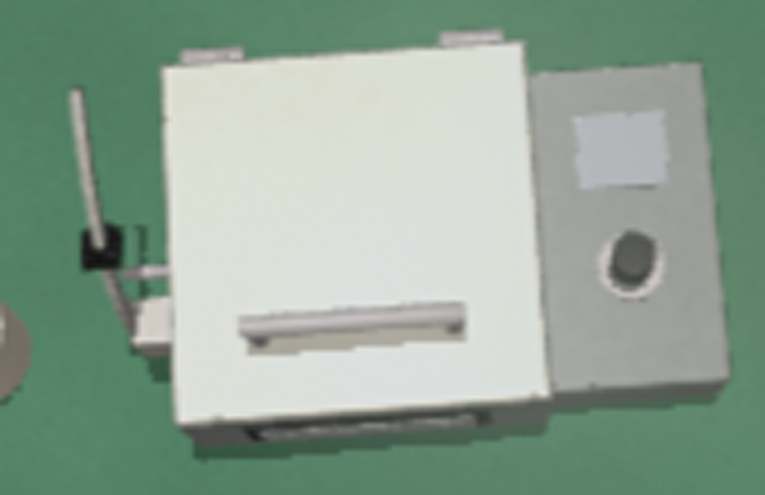

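View pics/scz.png

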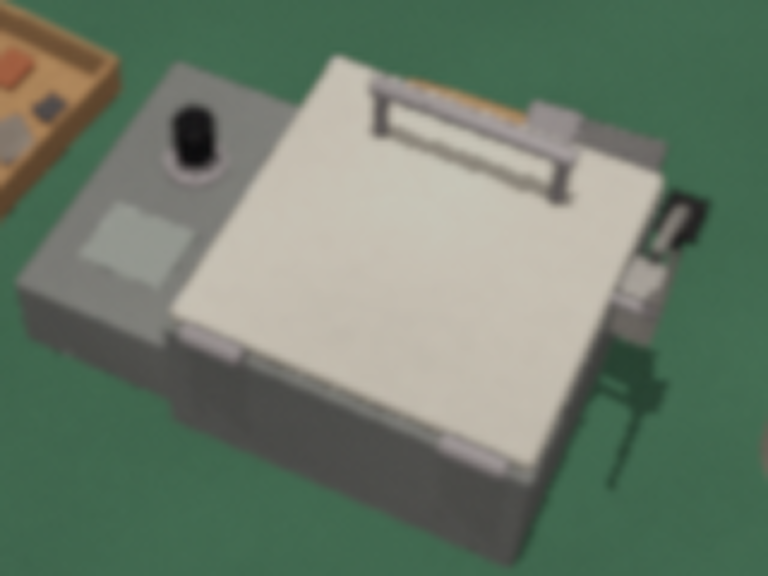

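The crops show the bar from (239,328) to (466,316), the knob head at (633,255) and the marker at (102,248) in the top view crop. In the scene crop the knob is at (193,130) and the marker at (685,215). I'll build the analyser frame from the lid edges and measure everything in it.

```bash
cat > fr.py <<'E'
from h import *
D=np.load("top0.npz");im,P,K,T=[D[k] for k in("im","P","K","T")]
pts={'BL':(163,68),'BR':(523,43),'FR':(549,397),'FL':(177,425)}
C={k:onz(140+(u+.5)/4.5-.5,140+(v+.5)/4.5-.5,.124,K,T) for k,(u,v) in pts.items()}
ey=(C['BL']-C['BR']+C['FL']-C['FR']);ey/=np.linalg.norm(ey)
ex=np.array([ey[1],-ey[0],0])
c=sum(C.values())/4
yaw=np.arctan2(ex[1],ex[0])
H=c+ex*.1175   # to back edge (lid back edge ~ hinge)
E
python3 - <<'E'
from fr import *
print({k:v.round(4).tolist() for k,v in C.items()},"c",c,"yaw",yaw, "depth,width",np.linalg.norm(C['BL']-C['FL']),np.linalg.norm(C['BL']-C['BR']))
def loc(p): return np.stack([(p-c)@ex,(p-c)@ey,p[...,2]],-1)
# bar
m=abs(P[...,2]-.172)<.014;m[:,:185]=0;m[:,252:]=0;m[:200]=0;m[225:]=0
b=P[m];l=loc(b);print("bar",len(b),np.median(b,0),"loc med",np.median(l,0),"yrange",np.percentile(l[:,1],[1,99]),"z95",np.percentile(l[:,2],95), "slope",np.polyfit(l[:,1],l[:,0],1)[0])
for nm,f in(("top",(slice(186,212),slice(264,296))),("scene",(slice(172,195),slice(222,240)))):
    X=np.load(nm+"0.npz");i2=X["im"][f].astype(int);p=X["P"][f]
    m=p[...,2]>.085
    v,u=np.nonzero(m);q=p[m];print("knob",nm,len(u),"px",u.mean()+f[1].start,v.mean()+f[0].start,"z",np.percentile(q[:,2],[5,50,95]))
    t=q[q[:,2]>.111];print(" top pts",len(t),t.mean(0),t.min(0),t.max(0),loc(t.mean(0)))
for nm,f in(("top",(slice(183,206),slice(152,174))),("scene",(slice(190,212),slice(322,342)))):
    X=np.load(nm+"0.npz");i2=X["im"][f];p=X["P"][f];m=(i2.max(2)<60)&(p[...,2]>.14)
    q=loc(p[m]);a=np.arctan2(q[:,2]-.116,.115-q[:,0]);r=np.hypot(q[:,2]-.116,.115-q[:,0])
    print("marker",nm,len(q),np.median(q,0),"ang",np.percentile(a,[5,25,50,75,95]).round(3),"mean",a.mean(),"r",np.percentile(r,[5,50,95]).round(3))
E
```

```text
{'BL': [0.6741, 0.2382, 0.124], 'BR': [0.689, 0.0028, 0.124], 'FR': [0.4555, -0.0117, 0.124], 'FL': [0.4395, 0.2231, 0.124]} c [0.56450004 0.11310022 0.124     ] yaw 0.06560560960935945 depth,width 0.23505799585692683 0.23579749699039632
bar 251 [0.49690003 0.10888246 0.17371664] loc med [-0.06760332  0.00027999  0.17371664] yrange [-0.0689617   0.06941157] z95 0.17847695533778918 slope 0.0017775496224051337
knob top 108 px 280.1666666666667 197.16666666666666 z [0.09291374 0.11646144 1.48476951]
 top pts 89 [ 0.5164291  -0.06002126  0.27055338] [ 0.26112976 -0.08102504  0.11103809] [0.5638098  0.00445342 1.48476951] [-0.05931712 -0.16959759  0.27055338]
knob scene 107 px 229.6822429906542 182.60747663551402 z [0.08936158 0.1129254  0.11907412]
 top pts 60 [ 0.56540494 -0.06244519  0.13009714] [ 0.53917463 -0.08319477  0.1115121 ] [1.15502353 0.34988459 0.97472527] [-0.01060555 -0.17522709  0.13009714]
marker top 61 [-0.02570654  0.14242961  0.21738527] ang [0.593 0.615 0.642 0.649 0.657] mean 0.6329749341515528 r [0.156 0.175 0.179]
marker scene 45 [-0.01404923  0.14881133  0.21580766] ang [0.642 0.65  0.657 0.666 0.676] mean 0.6563619652402007 r [0.146 0.163 0.172]
```

```bash
cat >> fr.py <<'E'
O=c+.0025*ex; O[2]=0
def loc(p): return (p-O)@np.array([ex,ey,[0,0,1]]).T
E
python3 - <<'E'
from fr import *
print("O",O,"bar",O+ex*-.07,"ex",ex,"ey",ey)
for nm,f in(("top",(slice(186,212),slice(264,296))),("scene",(slice(172,195),slice(222,240)))):
    X=np.load(nm+"0.npz");p=X["P"][f]
    m=(p[...,2]>.111)&(p[...,2]<.125)
    v,u=np.nonzero(m);q=p[m];q=q[:, :]
    mid=(np.percentile(q,2,0)+np.percentile(q,98,0))/2
    (cc,r)=cv2.minEnclosingCircle(q[:,:2].astype(np.float32));print("knob",nm,len(q),"med",np.median(q,0),"mid",mid,"circ",cc,r,"loc",loc(mid))
for nm in("top","scene"):
    X=np.load(nm+"0.npz");p=X["P"];g=X["im"].astype(int)
    L=loc(p)
    for k,(a,z0,z1) in dict(tray=((-.3,.3,-.7,-.25),.01,.06),mug=((-.4,.3,.2,.45),.02,.12),brush=((-.4,-.13,-.2,.15),.008,.06)).items():
        m=(L[...,0]>a[0])&(L[...,0]<a[1])&(L[...,1]>a[2])&(L[...,1]<a[3])&(L[...,2]>z0)&(L[...,2]<z1)
        if m.sum()>5: q=p[m];print(nm,k,m.sum(),np.percentile(q,2,0).round(3),np.percentile(q,98,0).round(3))
E
```

```text
O [0.56699466 0.11326412 0.        ] bar [0.49714525 0.10867502 0.        ] ex [0.99784872 0.06555856 0.        ] ey [-6.55585576e-02  9.97848724e-01 -4.71239579e-16]
knob top 79 med [ 0.54855666 -0.06878752  0.11684388] mid [ 0.54917784 -0.06836478  0.11649657] circ (0.5491775870323181, -0.06807408481836319) 0.014772106893360615 loc [-0.02968581 -0.18007012  0.11649657]
knob scene 59 med [ 0.55548908 -0.06869801  0.11560269] mid [ 0.55406003 -0.06968332  0.11578682] circ (0.5542533993721008, -0.07003773003816605) 0.015245489776134491 loc [-0.02490057 -0.18170589  0.11578682]
top tray 966 [ 0.465 -0.358  0.01 ] [ 0.7   -0.189  0.041]
top mug 916 [0.272 0.345 0.022] [0.541 0.55  0.093]
top brush 821 [ 0.206 -0.057  0.008] [0.418 0.216 0.026]
scene tray 851 [ 0.472 -0.313  0.011] [ 0.632 -0.191  0.038]
scene mug 1087 [0.284 0.346 0.022] [0.549 0.55  0.091]
scene brush 230 [0.331 0.018 0.014] [0.368 0.196 0.023]
```

The knob axis is at (0.551, -0.069), with diameter and height as specified. The bar middle is at (0.497, 0.109), its measured height is right, and the marker angle is about 0.616. Both grasps close along the analyser's x axis, which is at 0.066 rad.

```bash
python3 -m pendant '[{"delta_rot":[0,0,-0.09],"xyz":[0.03,-0.041,0.01],"jaw":1},{"delta_rot":[0,0,-0.18],"xyz":[0.06,-0.082,0.02],"jaw":1},{"delta_rot":[0,0,-0.27],"xyz":[0.09,-0.123,0.03],"jaw":1},{"delta_rot":[0,0,-0.36],"xyz":[0.12,-0.164,0.03],"jaw":1},{"delta_rot":[0,0,-0.48],"xyz":[0.15,-0.205,0.03],"jaw":1},{"delta_rot":[0,0,-0.6],"xyz":[0.18,-0.246,0.03],"jaw":1},{"delta_rot":[0,0,-0.72],"xyz":[0.21,-0.287,0.03],"jaw":1},{"delta_rot":[0,0,-0.84],"xyz":[0.24,-0.328,0.03],"jaw":1}]'
```

```text
time_s: 1.1
ee_pos: [0.3931, 0.1466, 0.2799]
eef_rot: [0.545, 0.838, -0.0, -0.0]
ft_force: [1.7, 0.2, 0.1]
gripper_width: 0.0856
finger_force: 0.0
```

```bash
python3 -m pendant '[{"delta_rot":[0,0,-0.09],"xyz":[0.03,-0.041,0],"jaw":1},{"delta_rot":[0,0,-0.18],"xyz":[0.06,-0.082,0],"jaw":1},{"delta_rot":[0,0,-0.27],"xyz":[0.09,-0.123,0],"jaw":1},{"delta_rot":[0,0,-0.357],"xyz":[0.12,-0.164,-0.01],"jaw":1},{"delta_rot":[0,0,-0.357],"xyz":[0.15,-0.205,-0.03],"jaw":1},{"delta_rot":[0,0,-0.357],"xyz":[0.159,-0.217,-0.08],"jaw":1},{"delta_rot":[0,0,-0.357],"xyz":[0.159,-0.217,-0.11],"jaw":1},{"delta_rot":[0,0,-0.357],"xyz":[0.159,-0.217,-0.11],"jaw":1}]'
```

```text
time_s: 2.1
ee_pos: [0.5499, -0.0688, 0.1679]
eef_rot: [0.684, 0.729, -0.001, -0.002]
ft_force: [-0.0, -0.2, -0.2]
gripper_width: 0.0854
finger_force: 0.0
```

```bash
python3 -m pendant '[{"delta_rot":[0,0,0],"xyz":[0,0,-0.022],"jaw":1},{"delta_rot":[0,0,0],"xyz":[0,0,-0.044],"jaw":1},{"delta_rot":[0,0,0],"xyz":[0,0,-0.065],"jaw":1},{"delta_rot":[0,0,0],"xyz":[0,0,-0.065],"jaw":1},{"delta_rot":[0,0,0],"xyz":[0,0,-0.065],"jaw":0.5},{"delta_rot":[0,0,0],"xyz":[0,0,-0.065],"jaw":0},{"delta_rot":[0,0,0],"xyz":[0,0,-0.065],"jaw":0},{"delta_rot":[0,0,0],"xyz":[0,0,-0.065],"jaw":0}]' 60
```

```text
time_s: 3.1
ee_pos: [0.5513, -0.0689, 0.106]
eef_rot: [0.684, 0.729, 0.0, 0.0]
ft_force: [-7.7, -0.5, 14.1]
gripper_width: 0.0287
finger_force: 58.3
```

```bash
python3 -m pendant '[{"delta_rot":[0,0,0],"xyz":[0,0,0],"jaw":0},{"delta_rot":[0,0,0],"xyz":[0,0,0],"jaw":0}]'
```

```text
time_s: 3.35
ee_pos: [0.5513, -0.0689, 0.1059]
eef_rot: [0.684, 0.729, 0.0, 0.0]
ft_force: [-6.4, 0.5, 13.6]
gripper_width: 0.028
finger_force: 58.3
```

```bash
python3 -m pendant '[{"delta_rot":[0,0,0],"xyz":[0,0,0.006],"jaw":0},{"delta_rot":[0,0,0],"xyz":[0,0,0.012],"jaw":0},{"delta_rot":[0,0,0],"xyz":[0,0,0.018],"jaw":0},{"delta_rot":[0,0,0],"xyz":[0,0,0.024],"jaw":0},{"delta_rot":[0,0,0],"xyz":[0,0,0.030],"jaw":0},{"delta_rot":[0,0,0],"xyz":[0,0,0.035],"jaw":0},{"delta_rot":[0,0,0],"xyz":[0,0,0.035],"jaw":0},{"delta_rot":[0,0,0],"xyz":[0,0,0.035],"jaw":0}]'
```

```text
time_s: 4.35
ee_pos: [0.5507, -0.0688, 0.1369]
eef_rot: [0.684, 0.729, -0.001, -0.002]
ft_force: [13.8, -2.8, -47.8]
gripper_width: 0.0282
finger_force: 70.9
```

```bash
python3 - <<'E'
from h import *
im,d,P,K,T=cloud("scene");cv2.imwrite("pics/s1.png",cv2.resize(im[110:250,170:350],None,fx=4,fy=4,interpolation=2))
s=env.state();print(s["ee_pos"],s["ft_force"],s["gripper_width"])
E
```

```text
[ 0.55068993 -0.06876171  0.13694628] [ 13.27055424  -4.22348732 -48.50827885] 0.028054131304643837
```

View pics/s1.png

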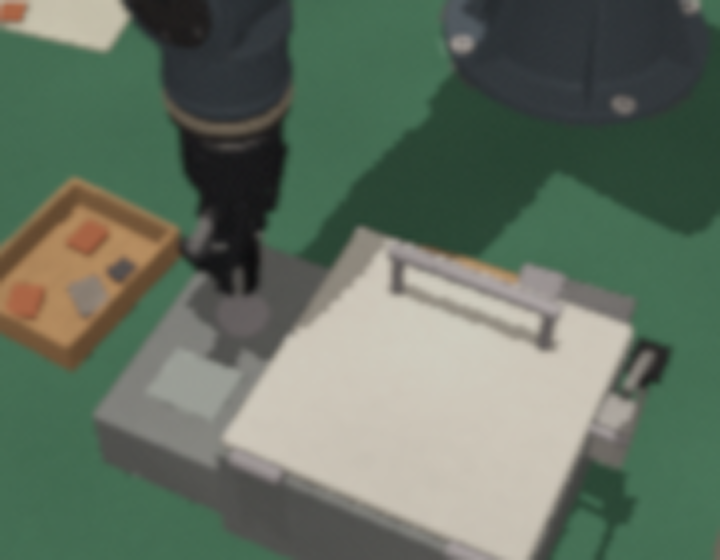

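The knob head is between the fingers at about (240,275), with the steel stem collar visible at (243,315). It has risen 31 mm and is pulling 48 N against its stop, so it is fully out. Next I push it home.

```bash
python3 -m pendant '[{"delta_rot":[0,0,0],"xyz":[0,0,-0.006],"jaw":0},{"delta_rot":[0,0,0],"xyz":[0,0,-0.012],"jaw":0},{"delta_rot":[0,0,0],"xyz":[0,0,-0.018],"jaw":0},{"delta_rot":[0,0,0],"xyz":[0,0,-0.024],"jaw":0},{"delta_rot":[0,0,0],"xyz":[0,0,-0.030],"jaw":0},{"delta_rot":[0,0,0],"xyz":[0,0,-0.037],"jaw":0},{"delta_rot":[0,0,0],"xyz":[0,0,-0.037],"jaw":0},{"delta_rot":[0,0,0],"xyz":[0,0,-0.037],"jaw":0}]'
```

```text
time_s: 5.4
ee_pos: [0.5514, -0.0691, 0.1048]
eef_rot: [0.684, 0.729, 0.0, 0.001]
ft_force: [-14.3, -2.6, 25.1]
gripper_width: 0.0283
finger_force: 81.8
```

```bash
python3 -m pendant '[{"delta_rot":[0,0,0],"xyz":[0,0,0],"jaw":1},{"delta_rot":[0,0,0],"xyz":[0,0,0],"jaw":1},{"delta_rot":[0,0,0],"xyz":[0,0,0],"jaw":1},{"delta_rot":[0,0,0],"xyz":[0,0,0],"jaw":1},{"delta_rot":[0,0,0],"xyz":[0,0,0.03],"jaw":1},{"delta_rot":[0,0,0],"xyz":[0,0,0.07],"jaw":1},{"delta_rot":[0,0,0],"xyz":[0,0,0.12],"jaw":1},{"delta_rot":[0,0,0],"xyz":[0,0,0.15],"jaw":1}]' 40
```

```text
time_s: 6.4
ee_pos: [0.5519, -0.0689, 0.2554]
eef_rot: [0.684, 0.729, 0.001, 0.001]
ft_force: [0.1, -0.1, -0.3]
gripper_width: 0.0856
finger_force: 0.0
```

```bash
python3 -m pendant '[{"delta_rot":[0,0,0],"xyz":[-0.014,0.045,0],"jaw":1},{"delta_rot":[0,0,0],"xyz":[-0.028,0.09,0],"jaw":1},{"delta_rot":[0,0,0],"xyz":[-0.042,0.135,0],"jaw":1},{"delta_rot":[0,0,0],"xyz":[-0.054,0.178,0],"jaw":1},{"delta_rot":[0,0,0],"xyz":[-0.054,0.178,0],"jaw":1},{"delta_rot":[0,0,0],"xyz":[-0.054,0.178,0],"jaw":1}]'; python3 - <<'E'
from fr import *
im,d,P,K,T=cloud("scene")
f=(slice(172,195),slice(222,240));p=P[f];m=(p[...,2]>.08)&(p[...,2]<.2)
print("knob top z",np.percentile(p[m][:,2],[50,90,98]),loc(p[m]).mean(0),m.sum())
E
```

```text
time_s: 7.15
ee_pos: [0.4975, 0.1091, 0.253]
eef_rot: [0.684, 0.73, -0.0, 0.0]
ft_force: [-0.0, 0.0, -0.3]
gripper_width: 0.0855
finger_force: 0.0
knob top z [0.113523   0.11784043 0.11898812] [-0.02076451 -0.17856191  0.10762865] 109
```

```bash
python3 -m pendant '[{"delta_rot":[0,0,0],"xyz":[0,0,-0.03],"jaw":1},{"delta_rot":[0,0,0],"xyz":[0,0,-0.06],"jaw":1},{"delta_rot":[0,0,0],"xyz":[0,0,-0.085],"jaw":1},{"delta_rot":[0,0,0],"xyz":[0,0,-0.085],"jaw":0.5},{"delta_rot":[0,0,0],"xyz":[0,0,-0.085],"jaw":0},{"delta_rot":[0,0,0],"xyz":[0,0,-0.085],"jaw":0},{"delta_rot":[0,0,0],"xyz":[0,0,-0.085],"jaw":0},{"delta_rot":[0,0,0],"xyz":[0,0,-0.085],"jaw":0}]' 60; python3 - <<'E'
from fr import *
H=O+.115*ex
# arc shifts of bar in world relative to shut
b0=np.array([-.185,.052])
for a in np.arange(0,.66,.077):
    c_,s_=np.cos(a),np.sin(a); x=-.185*c_+.052*s_; z=.185*s_+.052*c_
    d=(x+.185)*ex;print(round(a,3),d.round(4)[:2],round(z-.052,4))
E
```

```text
time_s: 8.2
ee_pos: [0.4996, 0.1093, 0.1691]
eef_rot: [0.684, 0.729, 0.002, 0.002]
ft_force: [13.9, 0.2, -2.6]
gripper_width: 0.0119
finger_force: 58.4
0.0 [0. 0.] 0.0
0.077 [0.0045 0.0003] 0.0141
0.154 [0.0101 0.0007] 0.0278
0.231 [0.0168 0.0011] 0.041
0.308 [0.0244 0.0016] 0.0536
0.385 [0.033  0.0022] 0.0657
0.462 [0.0425 0.0028] 0.077
0.539 [0.0528 0.0035] 0.0876
0.616 [0.0639 0.0042] 0.0973
```

```bash
python3 -m pendant '[{"delta_rot":[0,0,0],"xyz":[0.003,0,0.007],"jaw":0},{"delta_rot":[0,0,0],"xyz":[0.0065,0,0.014],"jaw":0},{"delta_rot":[0,0,0],"xyz":[0.009,0,0.021],"jaw":0},{"delta_rot":[0,0,0],"xyz":[0.012,0.001,0.028],"jaw":0},{"delta_rot":[0,0,0],"xyz":[0.0155,0.001,0.0345],"jaw":0},{"delta_rot":[0,0,0],"xyz":[0.019,0.001,0.041],"jaw":0},{"delta_rot":[0,0,0],"xyz":[0.0265,0.0015,0.0535],"jaw":0},{"delta_rot":[0,0,0],"xyz":[0.0265,0.0015,0.0535],"jaw":0}]'
```

```text
time_s: 9.2
ee_pos: [0.5225, 0.1107, 0.2221]
eef_rot: [0.684, 0.729, -0.001, -0.001]
ft_force: [-16.5, 1.6, -0.4]
gripper_width: 0.0121
finger_force: 59.6
```

```bash
python3 -m pendant '[{"delta_rot":[0,0,0],"xyz":[0.002,0,0.006],"jaw":0},{"delta_rot":[0,0,0],"xyz":[0.0065,0.0005,0.012],"jaw":0},{"delta_rot":[0,0,0],"xyz":[0.011,0.001,0.018],"jaw":0},{"delta_rot":[0,0,0],"xyz":[0.016,0.001,0.0235],"jaw":0},{"delta_rot":[0,0,0],"xyz":[0.0265,0.002,0.034],"jaw":0},{"delta_rot":[0,0,0],"xyz":[0.032,0.002,0.039],"jaw":0},{"delta_rot":[0,0,0],"xyz":[0.0375,0.0025,0.0437],"jaw":0},{"delta_rot":[0,0,0],"xyz":[0.0375,0.0025,0.0437],"jaw":0}]';python3 - <<'E'
from h import *
for n,f in(("top",(slice(140,250),slice(130,230))),("scene",(slice(150,270),slice(250,350)))):
    im,d,P,K,T=cloud(n);np.savez(n+"2.npz",im=im,d=d,P=P,K=K,T=T);cv2.imwrite(f"pics/{n}2.png",cv2.resize(im[f],None,fx=5,fy=5,interpolation=2))
E
```

```text
time_s: 10.2
ee_pos: [0.5595, 0.113, 0.2669]
eef_rot: [0.684, 0.729, -0.001, -0.001]
ft_force: [-29.6, -2.0, 19.1]
gripper_width: 0.0118
finger_force: 60.7
```

View pics/top2.png

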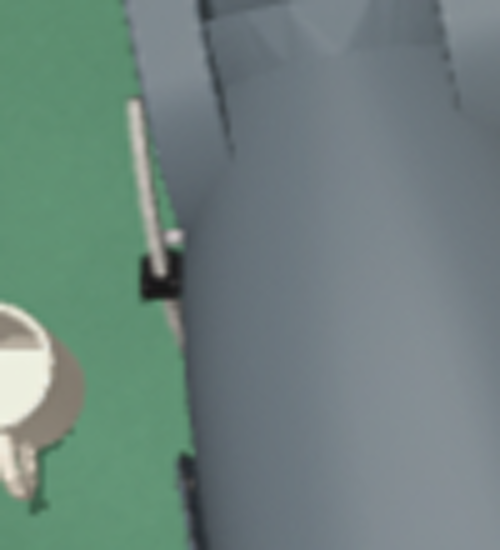

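View pics/scene2.png

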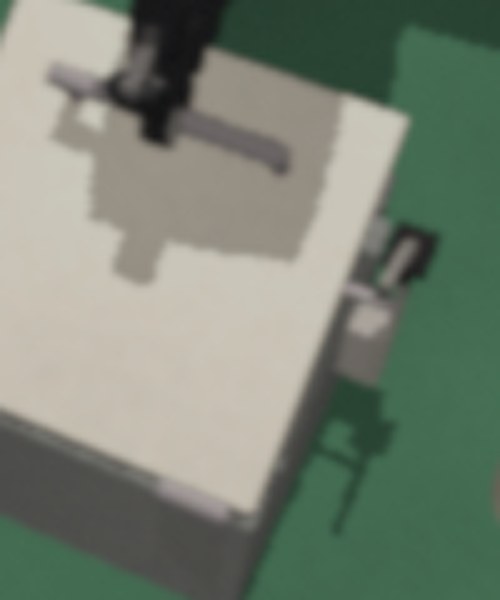

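Both views show the pin just inside the marker: it ends at about (175,237) in the top crop, and at (378,293) in the scene crop, next to the marker block at (410,255). I'll measure the lid angle from the depth plane, and the marker again the same way.

```bash
cat > ang.py <<'E'
from fr import *
import sys
X=np.load("scene2.npz");L=loc(X["P"]);g=X["im"]
hx,hz=.115,.116
# lid plane: hand-picked free white area between bar and hinge
f=(slice(200,240),slice(252,305));q=L[f][g[f].min(2)>150]
cf=np.polyfit(q[:,0],q[:,2],1);print("lid n",len(q),"slope angle",np.arctan(-cf[0]),"res",np.std(q[:,2]-np.polyval(cf,q[:,0])),"face offset at hinge",np.polyval(cf,hx)-hz)
# per-view: rays onto plane local y=.145
def ony(u,v,y,K,T):
    o,r=ray(u,v,K,T);o=loc(o);r=np.array([r@ex,r@ey,r[2]]);return o+r*(y-o[1])/r[1]
for n,px in(("top",(130+175/5,140+237/5)),("scene",(250+375/5,150+291/5))):
    X=np.load(n+"2.npz");p=ony(px[0]-.4,px[1]-.4,.145,X["K"],X["T"]);print("pin",n,p,np.arctan2(p[2]-hz,hx-p[0]),np.hypot(p[2]-hz,hx-p[0]))
for nm,f in(("top",(slice(188,203),slice(155,168))),("scene",(slice(190,212),slice(322,342)))):
    X=np.load(nm+"2.npz");m=(X["im"][f].max(2)<60);q=L[f] if nm=="scene" else loc(X["P"][f]);q=q[m&(q[...,2]>.18)&(q[...,2]<.26)]
    a=np.arctan2(q[:,2]-hz,hx-q[:,0]);r=np.hypot(q[:,2]-hz,hx-q[:,0]);t=r*0
    print("mark",nm,len(q),"a",np.percentile(a,[2,50,98]).round(3),"r",np.percentile(r,[2,50,98]).round(3),"y",np.percentile(q[:,1],[2,50,98]).round(3))
b=loc(env.state()["ee_pos"]);print("tcp angle",np.arctan2(b[2]-hz,hx-b[0])-np.arctan2(.052,.185),np.hypot(b[2]-hz,hx-b[0]),np.hypot(.185,.052))
E
python3 ang.py
```

```text
lid n 1983 slope angle -0.5736982891855855 res 0.044171835397197046 face offset at hinge 0.07124421272761337
pin top [0.0078357  0.145      0.17415214] 0.49717860189744006 0.12192562066179004
pin scene [0.10491067 0.145      0.32547556] 1.5226688242068496 0.2097183941663469
mark top 49 a [0.581 0.628 0.65 ] r [0.157 0.177 0.182] y [0.136 0.144 0.156]
mark scene 43 a [0.619 0.647 0.666] r [0.146 0.165 0.174] y [0.134 0.149 0.155]
tcp angle 0.6137018808461217 0.19435063208347053 0.19216919628285903
```

```bash
python3 - <<'E'
from fr import *
X=np.load("scene2.npz");L=loc(X["P"]);g=X["im"]
for f in((slice(208,228),slice(275,300)),(slice(205,222),slice(255,310))):
    q=L[f][g[f].min(2)>140];q=q[(q[:,2]>.1)&(q[:,2]<.28)]
    cf=np.polyfit(q[:,0],q[:,2],1)
    for _ in range(3):
        e=abs(q[:,2]-np.polyval(cf,q[:,0]));q=q[e<.006] if _ else q[e<.02];cf=np.polyfit(q[:,0],q[:,2],1)
    print(len(q),np.arctan(-cf[0]),np.std(q[:,2]-np.polyval(cf,q[:,0])),np.polyval(cf,.115)-.116)
X0=np.load("top2.npz")
o1,r1=ray(164.6,187,X0["K"],X0["T"]);o2,r2=ray(324.8,208,X["K"],X["T"])
s=np.linalg.lstsq(np.stack([r1,-r2],1),o2-o1,rcond=None)[0];a,b=o1+s[0]*r1,o2+s[1]*r2
p=loc((a+b)/2);print("pin",p,"gap",np.linalg.norm(a-b),np.arctan2(p[2]-.116,.115-p[0]),np.hypot(p[2]-.116,.115-p[0]))
E
```

```text
493 0.582669333681617 0.002131120054778553 0.013279697551355676
919 0.5800709440295989 0.0020763149718027924 0.013480174294658406
pin [0.00365689 0.13820833 0.19419547] gap 0.006554479044450073 0.6122630982805929 0.13605814848356582
```

Pin, lid plane and TCP put the lid at about 0.60, against the marker at about 0.61, so they agree within tolerance. I'll ease the radial strain and let it settle.

```bash
python3 -m pendant '[{"delta_rot":[0,0,0],"xyz":[-0.0005,0,0.001],"jaw":0},{"delta_rot":[0,0,0],"xyz":[-0.001,0,0.002],"jaw":0},{"delta_rot":[0,0,0],"xyz":[-0.001,0,0.0025],"jaw":0},{"delta_rot":[0,0,0],"xyz":[-0.001,0,0.0025],"jaw":0},{"delta_rot":[0,0,0],"xyz":[-0.001,0,0.0025],"jaw":0},{"delta_rot":[0,0,0],"xyz":[-0.001,0,0.0025],"jaw":0},{"delta_rot":[0,0,0],"xyz":[-0.001,0,0.0025],"jaw":0},{"delta_rot":[0,0,0],"xyz":[-0.001,0,0.0025],"jaw":0}]'; python3 - <<'E'
from h import *
im,d,P,K,T=cloud("scene");np.savez("scene2.npz",im=im,d=d,P=P,K=K,T=T)
from fr import *
L=loc(np.load("scene2.npz")["P"]);g=np.load("scene2.npz")["im"];f=(slice(205,222),slice(255,310));q=L[f][g[f].min(2)>140];q=q[(q[:,2]>.1)&(q[:,2]<.28)]
cf=np.polyfit(q[:,0],q[:,2],1)
for t in(.02,.006,.006):
    q=q[abs(q[:,2]-np.polyval(cf,q[:,0]))<t];cf=np.polyfit(q[:,0],q[:,2],1)
print("lid slope",np.arctan(-cf[0]))
f=(slice(172,195),slice(222,240));z=L[f][...,2];z=z[(z>.08)&(z<.2)];print("knob z",np.percentile(z,[50,95]))
b=loc(env.state()["ee_pos"]);print("tcp angle",np.arctan2(b[2]-.116,.115-b[0])-np.arctan2(.052,.185))
E
```

```text
time_s: 11.3
ee_pos: [0.56, 0.113, 0.2677]
eef_rot: [0.684, 0.729, -0.001, -0.0]
ft_force: [-5.5, 0.4, -8.5]
gripper_width: 0.0116
finger_force: 58.8
lid slope 0.585638950775318
knob z [0.11599084 0.18046648]
tcp angle 0.6196542130662668
```

```bash
python3 -c "
from bench import env
print(env.close_job())"
```

```text
the job is handed in; nothing more can be done
None
```

I pulled the vent knob up to its stop and pushed it home, then lifted the lid to about 0.60 rad (marker about 0.61 rad, tolerance 0.06) and handed the job in with the bar gripped at 59 N; the pass/fail result was not reported.

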